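# Find the stamped vial crate and push it over the dispatch line

## Robot

A 7-joint arm with a two-finger parallel gripper is mounted at the origin on the work surface. World frame = base frame: x ahead of the robot, y to its left, z up, the work surface at z = 0. Lengths are in m, angles in rad, forces in N, time in s.
With the tool pointing down it reaches from about 0.35 to 0.9 m from the base axis. Payload 8.1 kg.
Tool frame: the origin (TCP) lies on the centre line of the jaws, within the pads' length; the fingertips stand 17 mm ahead of it and the grasp point (between the pads) lies 2 mm behind it; z points along the fingers, y is the direction in which the jaws open and shut (so a half turn about z gives the same grasp; the last joint's range is limited). The gripper opens to 92 mm and grips with 3 to 60 N. Pads are 19 mm wide; open, the fingers measure 130 mm over their backs; the gripper's body (75 mm by 190 mm) begins 47 mm behind the grasp point.
Start: joints at [-1.249, 0.434, 0.025, 1.573, -0.012, 1.134, -0.075], TCP at [0.258, 0.569, 0.244] pointing down, gripper open.
Joint ranges: [-2.62, 2.62], [-0.44, 2.09], [-1.27, 1.32], [0.08, 2.57], [-1.32, 4.46], [0.12, 2], [-2.74, 2.74]. Speed limits (rad/s): [2.22, 2.22, 3.01, 3.01, 3.14, 3.14, 3.14].

## Interface

Orientations are given as a rotation vector (axis times angle).
In Python, from cell import arm, imaging, job gives the robot as it stands.
- The arm moves only by the tool jog_arm, never from a script. Its argument "moves" is a list of rows, each an object with "fingers": the closure, from -1 (fully open) to 1 (shut); "xyz": the shift along the tool's x, y, z in cm, a list of three; "angular": the turn, a rotation vector about the tool's x, y, z in rad, a list of three. In form: [{"fingers": fingers, "xyz": [dx, dy, dz], "angular": [ax, ay, az]}, ...]. A call has 1 to 12 rows; each row is the pose to reach, as a shift and turn from the pose commanded when the call began, along the tool's axes at that moment; what a row does not reach only later rows make up. A row lasts 1/8 s, in which the tool goes at most 62.5 mm and 10.7 degrees, less where a joint would pass 70% of its speed; a pose out of reach is approached as far as the arm can. A call with a gripper value outside its range is refused whole. The fingers move at their own pace and stop on an object; "grip_force" is the grip in N (left out, the last holds). Time passes only in rows, so rows that repeat a pose let the fingers close. It gives the time, the measured TCP pose, the force and the opening at its end, in the units of the state.
- arm.observe(): the state, without advancing time (a new reading comes with each control period).
- imaging.get_image(name): name is "side" or "top" or "wrist"; returns the picture (420x560x3 uint8, red, green, blue); there is no depth.
- imaging.camera_params(name): a dict with "fx", "fy", "cx", "cy" (pixels), "rvec" (rotation vector, rad) and "tvec" (3), from world to camera coordinates, as OpenCV has them; the wrist camera has in their place "hand_eye" (4x4, takes a point from camera to tool coordinates, whose origin is the TCP and whose axes are the flange's). Camera axes: x right, y down, z forward; pixel columns grow to the right and rows downward; lengths in m; the calibration is good to about 2 mm. A picture is of the moment at which its call begins: read the wrist's pose just before it. camera_params takes no time and is no camera call.
- job.sign_off(): hands the job in, once; it reports no verdict.
The state is a dict: "clock": time; "joints": joint angles; "dq": joint speeds; "joint_efforts": joint torques, N m; "position": TCP position; "ee_rot": TCP orientation; "force": force on the tool from outside, world axes, zero at the start; "ft_torque": the same for the moment, N m; "width": opening from 0.0 (shut) to 1.0 (fully open).
Only numpy, scipy, OpenCV 4.12 (cv2) and the standard library are available. Lean on these libraries where they do the work, as an engineer would, in place of code of your own. Each camera call takes 0.05 s, during which the arm holds its last target. There are 200 camera calls.

## Task

Tip each of the two standing vial crates over towards the robot onto its side, so that its underside shows. Then push the one with the ring-and-bar stamp underneath, lying as it is, along the bench until the whole of it is just past the white tape line. Only push with the fingers and lift neither crate; leave the blank crate lying on the robot's side of the line and do not disturb the bottle, the beaker and the jar.

Things in the scene. Friction and masses are not known exactly. Their poses are not given: they have to be found in the camera images.
- stamped_crate: The stamped crate, left or right: closed plywood vial crate with a rubber-edged aluminium base, 80 mm deep (x), 120 wide (y), 100 high, flat faces, about 0.45 kg. Origin at the middle of its underside, z towards the lid; standing, its -x face looks to the robot (yaw within 0.15 rad). Dark stamp underneath: a ring 68 mm across with a bar; standing, it looks just like the other.
- blank_crate: The crate with a blank underside, else just like the stamped one. Both: the centre of mass is 38 mm above the base, so a crate falls over beyond about 45 degrees of tilt. Standing and pushed 80 mm up or higher, it tips about the opposite bottom edge, which grips the bench; lying and pushed on the lid 40 mm up or lower, it slides and does not rise.
- stamped_crate_center (a point): the middle of the stamped crate's volume, 50 mm along its z axis from the underside
- blank_crate_center (a point): the middle of the blank crate's volume, 50 mm along its z axis from the underside
- dispatch_line: white marking tape stuck flat on the black bench, 20 mm wide, 740 mm long, running left to right beyond both crates; origin at its middle, y along it, x across it, away from the robot (the dispatch side)
- reagent_bottle: bystander: brown glass bottle, 60 mm across, 130 mm high, between the two crates; origin at the centre of its underside
- beaker: bystander: clear beaker, 72 mm across, 90 mm high, to the left of the left crate; origin at the centre of its underside
- sample_jar: bystander: glass jar with a white lid, 52 mm across, 70 mm high, to the right of the right crate; origin at the centre of its underside

How it is judged:
By the outcome, as a careful person would: the job done as asked, in the order asked, and still so for the second after the job is handed in, with the robot touching nothing.
It also fails if it takes over 72 s, if anything falls off the work surface, if the arm or the gripper's body presses on something with over 40 N, if the wrist force passes 120 N, or if a joint passes its speed limit or range.

## Working session

There is one attempt and no reset: what is moved stays moved. The work goes in short steps, Python scripts to look and compute and a tool call to move; the robot and the scene stay as the last step left them, time stands still between calls to the robot, and variables do not carry over. Pictures are saved under pics/ and viewed, about 8 in all and at most 12, crops included, and the job is handed in when it is done.

Besides the shell and the picture viewer there is one more tool, called by a JSON object that holds its "fn" and its "kwargs". jog_arm: Moves the arm, as the interface text tells. Its arguments: {"type":"object","properties":{"moves":{"type":"array"},"grip_force":{"type":"number"}},"required":["moves"]}

```bash
ls; mkdir -p pics; python3 - <<'E'
from cell import arm, imaging, job
import cv2, numpy as np
s=arm.observe(); print({k:np.round(v,3) for k,v in s.items()})
for n in("top","side"):
    im=imaging.get_image(n); cv2.imwrite(f"pics/{n}0.png",im[:,:,::-1]); print(n,imaging.camera_params(n))
print(imaging.camera_params("wrist"))
a=cv2.imread("pics/top0.png");b=cv2.imread("pics/side0.png")
E
```

```text
pics
{'clock': np.float64(0.0), 'joints': array([-1.249,  0.435,  0.025,  1.574, -0.012,  1.134, -0.075]), 'dq': array([ 0.001,  0.002,  0.   , -0.002,  0.   , -0.001, -0.002]), 'joint_efforts': array([-1.0000e-03, -6.6787e+01,  9.8400e-01, -3.1445e+01, -6.1000e-02,
        4.3000e-02,  0.0000e+00]), 'position': array([0.257, 0.569, 0.243]), 'ee_rot': array([-6.620e-01, -3.071e+00,  2.000e-03]), 'force': array([0.487, 0.622, 0.263]), 'ft_torque': array([-0.032, -0.004,  0.021]), 'width': np.float64(1.004)}
top {'fx': 500.8975811554017, 'fy': 500.8975811554017, 'cx': 274.98048845350695, 'cy': 211.51579599594567, 'rvec': array([ 2.08673334, -2.1274925 ,  0.22272594]), 'tvec': array([0.01762246, 0.54963864, 1.14099664])}
side {'fx': 441.8245698712414, 'fy': 441.8245698712414, 'cx': 285.3718810496672, 'cy': 210.3270133727624, 'rvec': array([ 2.1875971 , -0.12644315,  0.08619569]), 'tvec': array([-0.52626376,  0.08586434,  0.9614462 ])}
{'fx': 366.35561003163383, 'fy': 366.35561003163383, 'cx': 279.57819359507835, 'cy': 212.5519944268493, 'hand_eye': array([[-4.45063188e-04, -9.65340292e-01, -2.60994105e-01,
         6.98774347e-02],
       [ 9.99999897e-01, -4.06396370e-04, -2.02120856e-04,
        -1.54351071e-04],
       [ 8.90483495e-05, -2.60994168e-01,  9.65340373e-01,
        -1.40604679e-01],
       [ 0.00000000e+00,  0.00000000e+00,  0.00000000e+00,
         1.00000000e+00]])}
```

View pics/top0.png

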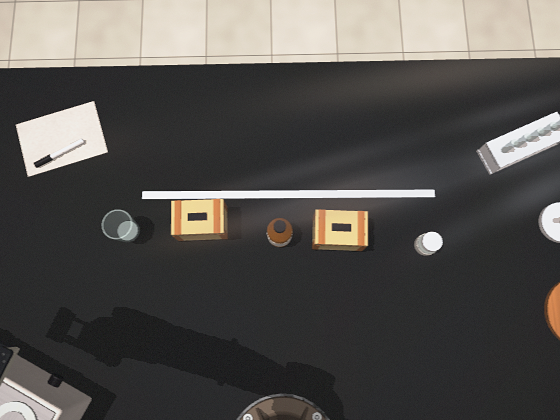

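View pics/side0.png

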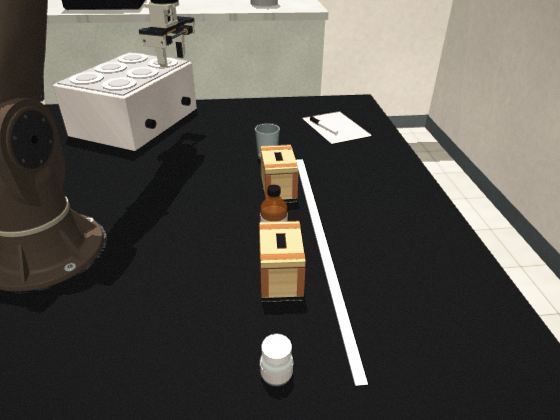

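The top view has +x pointing up and +y pointing left. The left crate's lid is around (199,215) px and the right crate's around (341,227). The tape runs from (142,195) to (434,193), the bottle is at (280,232), the beaker at (119,225) and the jar at (430,243). The side view agrees with this. Next I'll zoom in and compute positions.

```bash
cat > h.py <<'E'
import cv2, numpy as np
from scipy.spatial.transform import Rotation as R
from cell import arm, imaging, job
def cam(n, st=None):
    p=imaging.camera_params(n); K=np.array([[p['fx'],0,p['cx']],[0,p['fy'],p['cy']],[0,0,1]])
    if n=='wrist':
        T=np.eye(4);T[:3,:3]=R.from_rotvec(st['ee_rot']).as_matrix();T[:3,3]=st['position']
        W=np.linalg.inv(T@p['hand_eye']);return K,W[:3,:3],W[:3,3]
    return K,R.from_rotvec(p['rvec']).as_matrix(),np.array(p['tvec'])
def p2w(n,uv,z,st=None):
    K,Rm,t=cam(n,st); d=Rm.T@np.linalg.inv(K)@np.array([uv[0],uv[1],1.]); c=-Rm.T@t
    return c+d*(z-c[2])/d[2]
def w2p(n,P,st=None):
    K,Rm,t=cam(n,st); q=(K@(Rm@np.atleast_2d(P).T+t[:,None])).T; return q[:,:2]/q[:,2:]
E
python3 - <<'E'
from h import *
for nm,uv,z in [("lineL",(142,195.5),0),("lineR",(434.5,193),0),("lineL top",(142,191.5),0),("lineLbot",(142,199),0),("bottle cap",(279.5,226),.13),("beaker rim",(116,223),.09),("jar lid",(432,241),.07),("stampL",(198,216),.1),("stampR",(341,227),.1)]:
    print(nm,np.round(p2w("top",uv,z),3))
im=cv2.imread("pics/top0.png")[185:260,160:380]
cv2.imwrite("pics/c1.png",cv2.resize(im,None,fx=3.6,fy=3.6,interpolation=cv2.INTER_CUBIC))
E
```

```text
lineL [0.611 0.344 0.   ]
lineR [ 0.603 -0.398  0.   ]
lineL top [0.621 0.344 0.   ]
lineLbot [0.602 0.343 0.   ]
bottle cap [ 0.501 -0.003  0.13 ]
beaker rim [0.523 0.377 0.09 ]
jar lid [ 0.47  -0.359  0.07 ]
stampL [0.534 0.185 0.1  ]
stampR [ 0.502 -0.144  0.1  ]
```

View pics/c1.png

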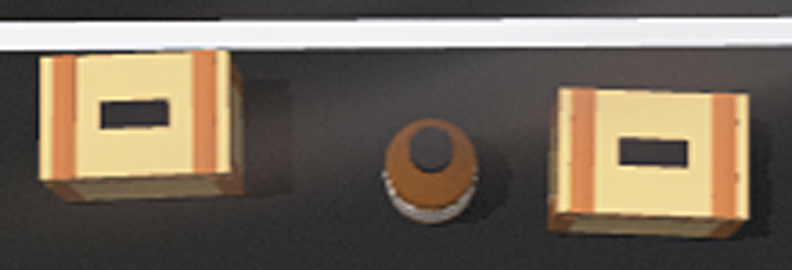

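```bash
cat >> h.py <<'E'
def rel(pos,Rt):
    """jog numbers (cm, rad) from the measured pose to the wanted pose"""
    s=arm.observe(); R0=R.from_rotvec(s['ee_rot'])
    return np.round(R0.inv().apply(np.array(pos)-s['position'])*100,2), np.round((R0.inv()*Rt).as_rotvec(),3)
def down(yaw=0,tilt=0):
    """tool x towards world +x (yaw), y towards -y, z down; tilt>0 leans the wrist towards the robot"""
    return R.from_euler('z',yaw)*R.from_euler('y',-tilt)*R.from_rotvec([np.pi,0,0])
E
python3 - <<'E'
from h import *
C={'L':[(40,57),(228,50),(230,172),(41,182)],'R':[(559,88),(749,95),(747,219),(557,213)]}
for k,q in C.items():
    w=np.array([p2w('top',(u/3.6+160-.36,v/3.6+185-.36),.1)[:2] for u,v in q])
    e=(w[0]-w[1])+(w[3]-w[2]); e2=(w[0]-w[3])+(w[1]-w[2])
    print(k,w.mean(0).round(3),'yaw',np.arctan2(-e[0],e[1]).round(3),np.arctan2(e2[1],e2[0]).round(3),'w',np.linalg.norm(e)/2,'d',np.linalg.norm(e2)/2)
print(-cam('top')[1].T@cam('top')[2])
s=arm.observe()
print(rel([s['position'][0],s['position'][1],.30],down(0)))
print('tilt check',down(0,.3).apply([0,0,1]))
E
```

```text
L [0.533 0.187] yaw 0.026 0.026 w 0.12093040641463251 d 0.08095478980753001
R [ 0.501 -0.144] yaw -0.055 -0.062 w 0.12098750458888745 d 0.080727158653615
[0.29530473 0.00568811 1.23168555]
(array([-0.  , -0.01, -5.7 ]), array([-0.000e+00,  2.000e-03,  2.717e+00]))
tilt check [ 2.95520207e-01 -1.22464680e-16 -9.55336489e-01]
```

{"fn": "jog_arm", "kwargs": {"moves": [{"fingers":0,"xyz":[0,0,-6],"angular":[0,0,0]},{"fingers":0,"xyz":[-49,-20,-6],"angular":[0,0,2.69]},{"fingers":0,"xyz":[-49,-20,-6],"angular":[0,0,2.69]},{"fingers":0,"xyz":[-49,-20,-6],"angular":[0,0,2.69]},{"fingers":0,"xyz":[-49,-20,-6],"angular":[0,0,2.69]},{"fingers":0,"xyz":[-49,-20,-6],"angular":[0,0,2.69]},{"fingers":0,"xyz":[-49,-20,-6],"angular":[0,0,2.69]},{"fingers":0,"xyz":[-49,-20,-6],"angular":[0,0,2.69]},{"fingers":0,"xyz":[-49,-20,-6],"angular":[0,0,2.69]},{"fingers":0,"xyz":[-49,-20,-6],"angular":[0,0,2.69]},{"fingers":0,"xyz":[-49,-20,-6],"angular":[0,0,2.69]},{"fingers":0,"xyz":[-49,-20,-6],"angular":[0,0,2.69]}]}}

```text
clock: 1.6
position: [0.6217, 0.1846, 0.3031]
ee_rot: [2.979, 0.998, -0.002]
force: [0.9, 0.4, 0.1]
width: 0.5
```

```bash
python3 - <<'E'
from h import *
s=arm.observe(); print(s['clock'],s['position'].round(3),s['joints'].round(2),s['width'])
print(rel([.62,.187,.3],down(.026)))
E
```

```text
1.6 [0.622 0.185 0.303] [-0.77  0.48  0.63  1.46 -0.28  1.3  -1.04] 0.49987313931825034
(array([ 0.01, -0.29,  0.31]), array([0.   , 0.001, 0.621]))
```

{"fn": "jog_arm", "kwargs": {"moves": [{"fingers":0,"xyz":[0,-0.3,0],"angular":[0,0,0.62]},{"fingers":0,"xyz":[0,-0.3,0],"angular":[0,0,0.62]},{"fingers":0,"xyz":[0,-0.3,5],"angular":[0,0,0.62]},{"fingers":0,"xyz":[0,-0.3,10],"angular":[0,0,0.62]},{"fingers":0,"xyz":[0,-0.3,15],"angular":[0,0,0.62]},{"fingers":0,"xyz":[0,-0.3,18],"angular":[0,0,0.62]},{"fingers":0,"xyz":[0,-0.3,20],"angular":[0,0,0.62]},{"fingers":0,"xyz":[0,-0.3,20],"angular":[0,0,0.62]},{"fingers":0,"xyz":[0,-0.3,20],"angular":[0,0,0.62]}]}}

```text
clock: 2.72
position: [0.6207, 0.1876, 0.105]
ee_rot: [-3.141, -0.054, -0.003]
force: [0.2, -0.4, 0.1]
width: 0.499
```

```bash
python3 - <<'E'
from h import *
s=arm.observe(); print(s['clock'],s['position'].round(3),s['joints'].round(2))
print(rel([.574,.187,.104],down(.026)))
E
```

```text
2.725 [0.621 0.188 0.105] [-0.8   0.68  0.67  1.7  -0.51  0.94 -1.47]
(array([-4.67, -0.09,  0.09]), array([-0.   , -0.002,  0.008]))
```

{"fn": "jog_arm", "kwargs": {"moves": [{"fingers":0,"xyz":[-1.5,-0.1,0],"angular":[0,0,0]},{"fingers":0,"xyz":[-3,-0.1,0],"angular":[0,0,0]},{"fingers":0,"xyz":[-3.7,-0.1,0],"angular":[0,0,0]},{"fingers":0,"xyz":[-4.4,-0.1,0],"angular":[0,0,0]},{"fingers":0,"xyz":[-5.1,-0.1,0],"angular":[0,0,0]},{"fingers":0,"xyz":[-5.8,-0.1,0],"angular":[0,0,0]},{"fingers":0,"xyz":[-6.4,-0.1,0],"angular":[0,0,0]}]}}

```text
clock: 3.6
position: [0.5592, 0.1866, 0.1059]
ee_rot: [-3.14, -0.053, -0.011]
force: [5.5, -0.2, 7.4]
width: 0.504
```

```bash
python3 - <<'E'
from h import *
s=arm.observe(); print(s['clock'],s['position'].round(3),s['force'].round(2))
cv2.imwrite("pics/s1.png",imaging.get_image("side")[100:340,190:400,::-1].repeat(2,0).repeat(2,1))
E
```

```text
3.6 [0.559 0.187 0.106] [ 5.48 -0.15  7.42]
```

View pics/s1.png

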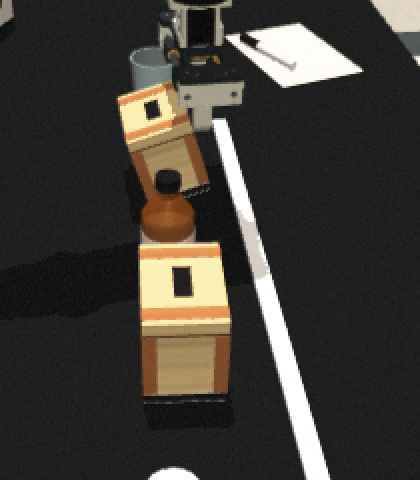

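The crop shows the left crate, at about (160,145), tilting cleanly towards the robot with the fingers on its far top edge. I'll continue the push.

{"fn": "jog_arm", "kwargs": {"moves": [{"fingers":0,"xyz":[-0.6,0,0],"angular":[0,0,0]},{"fingers":0,"xyz":[-1.2,0,0],"angular":[0,0,0]},{"fingers":0,"xyz":[-1.8,0,0],"angular":[0,0,0]},{"fingers":0,"xyz":[-2.3,0,0],"angular":[0,0,0]},{"fingers":0,"xyz":[-2.8,0,0],"angular":[0,0,0]},{"fingers":0,"xyz":[-3.3,0,0],"angular":[0,0,0]},{"fingers":0,"xyz":[-3.8,0,0],"angular":[0,0,0]},{"fingers":0,"xyz":[-4.2,0,0],"angular":[0,0,0]},{"fingers":0,"xyz":[-4.2,0,0],"angular":[0,0,0]}]}}

```text
clock: 4.78
position: [0.5222, 0.1856, 0.1096]
ee_rot: [-3.137, -0.051, -0.026]
force: [8.5, -0.6, 36.3]
width: 0.503
```

```bash
python3 - <<'E'
from h import *
s=arm.observe(); print(s['clock'],s['position'].round(3),s['force'].round(2))
cv2.imwrite("pics/s2.png",imaging.get_image("side")[100:340,190:400,::-1].repeat(2,0).repeat(2,1))
E
```

```text
4.775 [0.522 0.186 0.11 ] [ 8.47 -0.63 36.28]
```

View pics/s2.png

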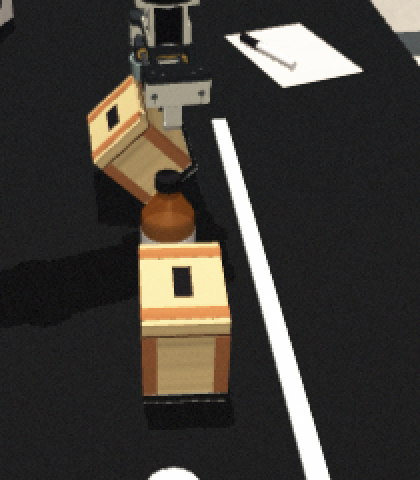

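The left crate is near 42° of tilt, but the fingers are pressing down on the sloping face (Fz 36 N). I'll raise them as I push.

{"fn": "jog_arm", "kwargs": {"moves": [{"fingers":0,"xyz":[0,0,-0.6],"angular":[0,0,0]},{"fingers":0,"xyz":[-0.6,0,-1.2],"angular":[0,0,0]},{"fingers":0,"xyz":[-1.2,0,-1.6],"angular":[0,0,0]},{"fingers":0,"xyz":[-1.8,0,-1.9],"angular":[0,0,0]},{"fingers":0,"xyz":[-2.4,0,-2.1],"angular":[0,0,0]},{"fingers":0,"xyz":[-3.0,0,-2.2],"angular":[0,0,0]},{"fingers":0,"xyz":[-3.0,0,-2.2],"angular":[0,0,0]},{"fingers":0,"xyz":[-3.0,0,-2.2],"angular":[0,0,0]}]}}

```text
clock: 5.82
position: [0.484, 0.184, 0.1257]
ee_rot: [-3.141, -0.054, -0.0]
force: [-0.5, -0.9, 0.7]
width: 0.503
```

```bash
python3 - <<'E'
from h import *
s=arm.observe(); print(s['clock'],s['position'].round(3),s['force'].round(2))
a=imaging.get_image("side")[100:340,190:400,::-1].repeat(2,0).repeat(2,1)
b=cv2.resize(imaging.get_image("top")[185:305,150:370,::-1].copy(),None,fx=1.75,fy=1.75)
c=np.zeros((480,420+b.shape[1],3),np.uint8);c[:,:420]=a;c[:b.shape[0],420:]=b
cv2.imwrite("pics/s3.png",c)
E
```

```text
5.825 [0.484 0.184 0.126] [-0.46 -0.94  0.65]
```

View pics/s3.png

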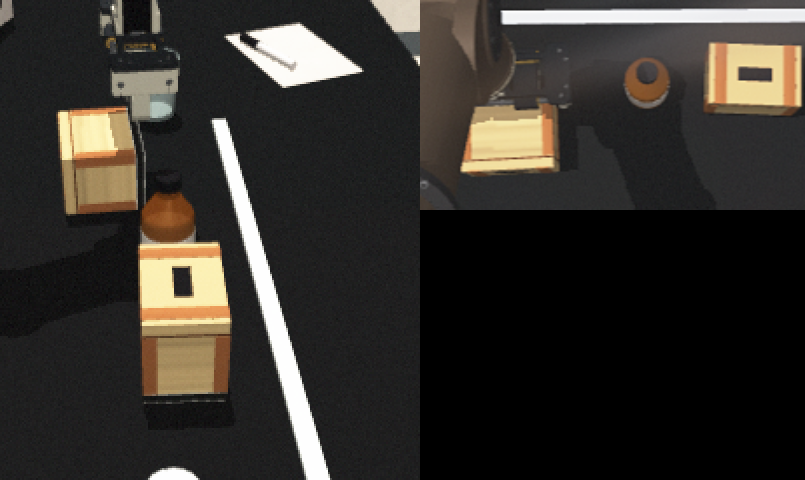

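The side panel shows the left crate lying on its side at (98,160), with the bottle and beaker undisturbed. Next is the right crate.

{"fn": "jog_arm", "kwargs": {"moves": [{"fingers":0,"xyz":[1,0,-5],"angular":[0,0,0]},{"fingers":0,"xyz":[2,2,-11],"angular":[0,0,0]},{"fingers":0,"xyz":[4,8,-15],"angular":[0,0,0.09]},{"fingers":0,"xyz":[6,14,-15],"angular":[0,0,0.09]},{"fingers":0,"xyz":[8,20,-15],"angular":[0,0,0.09]},{"fingers":0,"xyz":[9.5,26,-15],"angular":[0,0,0.09]},{"fingers":0,"xyz":[9.5,31,-15],"angular":[0,0,0.09]},{"fingers":0,"xyz":[9.5,33.1,-15],"angular":[0,0,0.09]},{"fingers":0,"xyz":[9.5,33.1,-10],"angular":[0,0,0.09]},{"fingers":0,"xyz":[9.5,33.1,-5],"angular":[0,0,0.09]},{"fingers":0,"xyz":[9.5,33.1,-2],"angular":[0,0,0.09]},{"fingers":0,"xyz":[9.5,33.1,-2],"angular":[0,0,0.09]}]}}

```text
clock: 7.42
position: [0.5887, -0.1432, 0.1437]
ee_rot: [-3.14, 0.088, 0.007]
force: [-0.6, 0.1, 0.1]
width: 0.504
```

```bash
python3 - <<'E'
from h import *
s=arm.observe(); print(s['clock'],s['position'].round(3),s['joints'].round(2),s['width'])
p=np.array([.501,-.144,.105])
print(rel(p+[.045,-.002,0],down(-.058)))
E
```

```text
7.425 [ 0.589 -0.143  0.144] [-0.36  0.6   0.77  1.78 -0.5   0.97 -1.01] 0.5043023756583239
(array([-4.23,  0.52,  3.88]), array([-0.   ,  0.004,  0.002]))
```

{"fn": "jog_arm", "kwargs": {"moves": [{"fingers":0,"xyz":[0,0.4,2],"angular":[0,0,0]},{"fingers":0,"xyz":[0,0.4,3.9],"angular":[0,0,0]},{"fingers":0,"xyz":[-1.5,0.4,3.9],"angular":[0,0,0]},{"fingers":0,"xyz":[-3,0.4,3.9],"angular":[0,0,0]},{"fingers":0,"xyz":[-3.8,0.4,3.9],"angular":[0,0,0]},{"fingers":0,"xyz":[-4.4,0.4,3.6],"angular":[0,0,0]},{"fingers":0,"xyz":[-5,0.4,3.3],"angular":[0,0,0]},{"fingers":0,"xyz":[-5.6,0.4,3],"angular":[0,0,0]},{"fingers":0,"xyz":[-6.2,0.4,2.8],"angular":[0,0,0]},{"fingers":0,"xyz":[-6.8,0.4,2.6],"angular":[0,0,0]},{"fingers":0,"xyz":[-7.4,0.4,2.4],"angular":[0,0,0]},{"fingers":0,"xyz":[-8,0.4,2.3],"angular":[0,0,0]}]}}

```text
clock: 8.93
position: [0.5093, -0.143, 0.1227]
ee_rot: [-3.14, 0.088, 0.001]
force: [1.3, 0.2, 3.5]
width: 0.5
```

{"fn": "jog_arm", "kwargs": {"moves": [{"fingers":0,"xyz":[-0.6,0,-0.1],"angular":[0,0,0]},{"fingers":0,"xyz":[-1.2,0,-0.2],"angular":[0,0,0]},{"fingers":0,"xyz":[-1.7,0,-0.3],"angular":[0,0,0]},{"fingers":0,"xyz":[-2.2,0,-0.4],"angular":[0,0,0]},{"fingers":0,"xyz":[-2.7,0,-0.4],"angular":[0,0,0]},{"fingers":0,"xyz":[-3.2,0,-0.4],"angular":[0,0,0]},{"fingers":0,"xyz":[-3.7,0,-0.4],"angular":[0,0,0]},{"fingers":0,"xyz":[-4.1,0,-0.4],"angular":[0,0,0]},{"fingers":0,"xyz":[-4.1,0,-0.4],"angular":[0,0,0]}]}}

```text
clock: 10.05
position: [0.4687, -0.1408, 0.1267]
ee_rot: [-3.14, 0.088, 0.0]
force: [0.5, 0.4, -0.2]
width: 0.502
```

```bash
python3 - <<'E'
from h import *
print(rel([.62,.02,.23],down(0,-.3)))
E
```

```text
(array([ 14.21, -16.9 , -10.33]), array([-0.009, -0.3  , -0.055]))
```

{"fn": "jog_arm", "kwargs": {"moves": [{"fingers":0,"xyz":[1,0,-5],"angular":[0,0,0]},{"fingers":0,"xyz":[3,-1,-11],"angular":[0,0,0]},{"fingers":0,"xyz":[7,-5,-12],"angular":[0,-0.1,-0.03]},{"fingers":0,"xyz":[11,-10,-12],"angular":[0,-0.2,-0.055]},{"fingers":0,"xyz":[14.2,-14,-11],"angular":[0,-0.3,-0.055]},{"fingers":0,"xyz":[14.2,-16.9,-10.3],"angular":[0,-0.3,-0.055]},{"fingers":0,"xyz":[14.2,-16.9,-10.3],"angular":[0,-0.3,-0.055]},{"fingers":0,"xyz":[14.2,-16.9,-10.3],"angular":[0,-0.3,-0.055]}]}}

```text
clock: 11.05
position: [0.6196, 0.0186, 0.2307]
ee_rot: [-3.099, 0.003, 0.466]
force: [-0.4, -0.4, -0.4]
width: 0.5
```

```bash
python3 - <<'E'
from h import *
s=arm.observe(); print(s['clock'],s['position'].round(3),s['joints'].round(2))
im=imaging.get_image("wrist"); np.save('w1.npy',im); cv2.imwrite('pics/w1.png',im[:,:,::-1])
import pickle; pickle.dump(s,open('w1.pkl','wb'))
E
```

```text
11.05 [0.62  0.019 0.231] [-0.52  0.72  0.8   1.37 -0.44  1.55 -1.28]
```

View pics/w1.png

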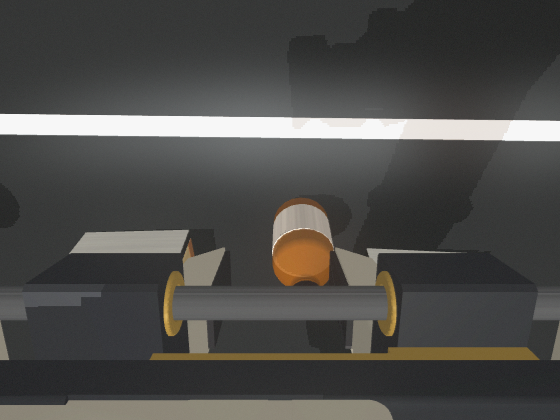

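The gripper hides the crates in this wrist view: the undersides only peek out at (140,240) and (430,255). I need the camera further back, lower and tilted more towards the robot.

```bash
python3 - <<'E'
from h import *
print(rel([.72,.02,.16],down(0,-.5)))
E
```

```text
(array([11.68, -0.16,  3.84]), array([-0.009, -0.202, -0.001]))
```

{"fn": "jog_arm", "kwargs": {"moves": [{"fingers":0,"xyz":[5,-0.2,0],"angular":[0,-0.1,0]},{"fingers":0,"xyz":[10,-0.2,2],"angular":[0,-0.2,0]},{"fingers":0,"xyz":[11.7,-0.2,3.8],"angular":[0,-0.2,0]},{"fingers":0,"xyz":[11.7,-0.2,3.8],"angular":[0,-0.2,0]},{"fingers":0,"xyz":[11.7,-0.2,3.8],"angular":[0,-0.2,0]}]}}

```text
clock: 11.72
position: [0.7207, 0.0218, 0.1631]
ee_rot: [-3.038, 0.001, 0.768]
force: [0.3, 0.5, 0.2]
width: 0.501
```

```bash
python3 - <<'E'
from h import *
s=arm.observe(); print(s['clock'],s['position'].round(3),s['joints'].round(2))
im=imaging.get_image("wrist"); cv2.imwrite('pics/w2.png',im[:,:,::-1])
cv2.imwrite('pics/w2.png',im[:300,:,::-1])
np.save('top2.npy',imaging.get_image("top"))
import pickle; pickle.dump(s,open('w2.pkl','wb'))
E
```

```text
11.725 [0.721 0.022 0.163] [-0.32  1.07  0.72  0.84 -0.54  1.88 -1.36]
```

View pics/w2.png

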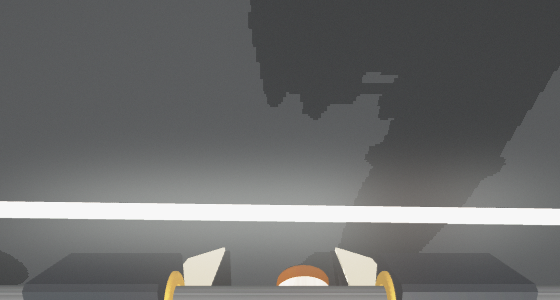

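I had the sense reversed: with this tilt the camera is upside down, so the crates fall towards the bottom of the image, where the gripper is. The fix is a higher, closer camera with more tilt.

```bash
python3 - <<'E'
from h import *
print(rel([.61,.02,.31],down(0,-.6)))
s=arm.observe();s['position']=np.array([.61,.02,.31]);s['ee_rot']=down(0,-.6).as_rotvec()
print(w2p('wrist',[[.494,.187,.0],[.494,.187,.08],[.461,-.144,0],[.461,-.144,.08]],s))
E
```

```text
(array([-16.72,   0.15,  -7.65]), array([-0.008, -0.105,  0.003]))
[[141.66532475 105.35447249]
 [123.41786474 148.19422115]
 [407.70833495 127.7556692 ]
 [423.5804865  170.81602316]]
```

{"fn": "jog_arm", "kwargs": {"moves": [{"fingers":0,"xyz":[-3,0,-5],"angular":[0,0,0]},{"fingers":0,"xyz":[-8,0.1,-7],"angular":[0,-0.05,0]},{"fingers":0,"xyz":[-13,0.1,-7.6],"angular":[0,-0.1,0]},{"fingers":0,"xyz":[-16.7,0.1,-7.6],"angular":[0,-0.1,0]},{"fingers":0,"xyz":[-16.7,0.1,-7.6],"angular":[0,-0.1,0]},{"fingers":0,"xyz":[-16.7,0.1,-7.6],"angular":[0,-0.1,0]}]}}

```text
clock: 12.58
position: [0.6105, 0.0203, 0.3073]
ee_rot: [-2.995, -0.001, 0.921]
force: [-0.3, 0.1, -1.4]
width: 0.5
```

```bash
python3 - <<'E'
from h import *
s=arm.observe(); print(s['clock'],s['position'].round(3),s['joints'].round(2))
im=imaging.get_image("wrist"); np.save('w3.npy',im)
import pickle; pickle.dump(s,open('w3.pkl','wb'))
a=im[:260,:,::-1]; t=imaging.get_image("top")[150:310,80:460,::-1]; np.save('top3.npy',t)
b=cv2.resize(t.copy(),None,fx=1.9,fy=1.9); c=np.zeros((260+b.shape[0],722,3),np.uint8); c[:260,:560]=a; c[260:,:b.shape[1]]=b
cv2.imwrite('pics/w3.png',c)
E
```

```text
12.575 [0.61  0.02  0.307] [-0.17  0.77  0.18  0.99 -0.14  1.99 -1.59]
```

View pics/w3.png

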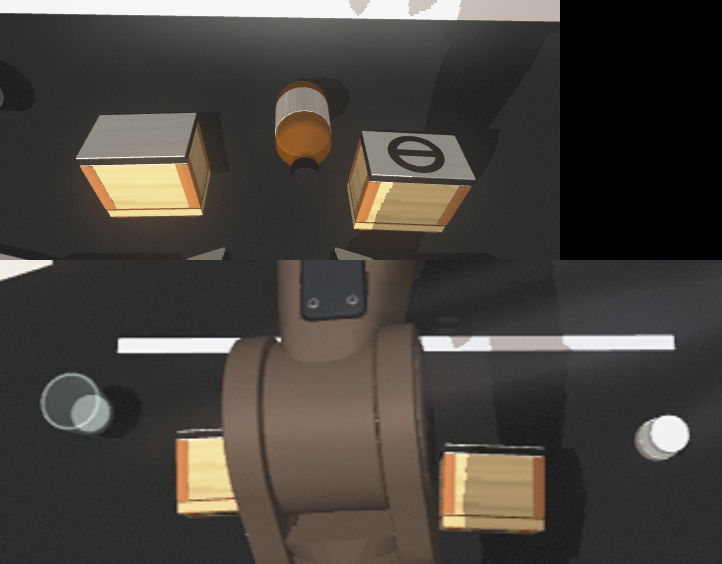

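The stamped crate is the right one: the ring and bar are at (416,155) in the wrist view. The left crate, at (145,138), has a blank underside. Both are lying down. Now I'll measure the right crate's lying pose.

```bash
python3 - <<'E'
from h import *
import pickle; s=pickle.load(open('w3.pkl','rb'))
for uv,z in [((352,177),.08),((476,180),.08),((362,131),0),((455,136),0)]: print('w',p2w('wrist',uv,z,s).round(3))
for uv,z in [((441,450),.08),((545,451),.08),((545,520),.08),((441,516),.08)]: print('t',p2w('top',(uv[0]/1.9+80,(uv[1]-260)/1.9+150),z).round(3))
print('line far', [p2w('top',(u,v),0).round(3) for u,v in [(142,191.5),(434,189.5)]])
print('nominal', (np.array([.501,-.144])-.04*np.array([np.cos(-.058),np.sin(-.058)])).round(3))
print(rel([.44,-.06,.32],down(-.058,0)))
E
```

```text
w [ 0.456 -0.061  0.08 ]
w [ 0.452 -0.203  0.08 ]
w [ 0.46  -0.082  0.   ]
w [ 0.453 -0.203  0.   ]
t [ 0.453 -0.077  0.08 ]
t [ 0.449 -0.204  0.08 ]
t [ 0.366 -0.199  0.08 ]
t [ 0.373 -0.074  0.08 ]
line far [array([0.621, 0.344, 0.   ]), array([ 0.612, -0.397,  0.   ])]
nominal [ 0.461 -0.142]
(array([-14.95,   8.05,   8.37]), array([0.01 , 0.6  , 0.057]))
```

```bash
python3 - <<'E'
from h import *
print(rel([.32,-.147,.24],down(-.055,.15)))
E
```

```text
(array([-20.36,  16.83,  21.69]), array([0.005, 0.75 , 0.055]))
```

{"fn": "jog_arm", "kwargs": {"moves": [{"fingers":0,"xyz":[-4,4,3],"angular":[0,0.18,0.01]},{"fingers":0,"xyz":[-8,8,7],"angular":[0,0.36,0.03]},{"fingers":0,"xyz":[-12,12,12],"angular":[0,0.54,0.05]},{"fingers":0,"xyz":[-16,16.8,16],"angular":[0,0.7,0.055]},{"fingers":0,"xyz":[-20.4,16.8,21.7],"angular":[0,0.75,0.055]},{"fingers":0,"xyz":[-20.4,16.8,21.7],"angular":[0,0.75,0.055]},{"fingers":0,"xyz":[-20.4,16.8,21.7],"angular":[0,0.75,0.055]},{"fingers":0,"xyz":[-20.4,16.8,21.7],"angular":[0,0.75,0.055]}]}}

```text
clock: 13.68
position: [0.3207, -0.1469, 0.2407]
ee_rot: [3.123, -0.085, 0.236]
force: [0.2, 0.6, -0.3]
width: 0.501
```

```bash
python3 - <<'E'
from h import *
s=arm.observe(); print(s['clock'],s['position'].round(3),s['joints'].round(2))
print(rel([.32,-.147,.12],down(-.055,.15)))
E
```

```text
13.675 [ 0.321 -0.147  0.241] [ 0.01 -0.13  0.27  2.28  0.01  0.84 -1.35]
(array([-1.89, -0.03, 11.92]), array([ 0.004, -0.001,  0.001]))
```

{"fn": "jog_arm", "kwargs": {"moves": [{"fingers":0,"xyz":[-0.6,0,4],"angular":[0,0,0]},{"fingers":0,"xyz":[-1.3,0,8],"angular":[0,0,0]},{"fingers":0,"xyz":[-1.9,0,12],"angular":[0,0,0]},{"fingers":0,"xyz":[-1.9,0,12],"angular":[0,0,0]}]}}

```text
clock: 14.18
position: [0.3183, -0.1467, 0.1169]
ee_rot: [3.125, -0.083, 0.225]
force: [-1.3, -0.5, 0.5]
width: 0.497
```

```bash
python3 - <<'E'
from h import *
s=arm.observe(); print(s['clock'],s['position'].round(3),s['joints'].round(2))
print(rel([.32,-.147,.042],down(-.055,.15)))
E
```

```text
14.175 [ 0.318 -0.147  0.117] [ 0.03  0.11  0.32  2.47 -0.17  0.43 -1.14]
(array([-0.9 , -0.  ,  7.43]), array([0.004, 0.006, 0.002]))
```

```bash
python3 - <<'E'
from h import *
print(rel([.328,-.147,.045],down(-.055,.09)))
E
```

```text
(array([-0.07, -0.05,  7.25]), array([ 0.004, -0.054,  0.002]))
```

{"fn": "jog_arm", "kwargs": {"moves": [{"fingers":0,"xyz":[-0.1,0,2],"angular":[0,-0.05,0]},{"fingers":0,"xyz":[-0.1,0,4],"angular":[0,-0.05,0]},{"fingers":0,"xyz":[-0.1,0,6],"angular":[0,-0.05,0]},{"fingers":0,"xyz":[-0.1,0,7.2],"angular":[0,-0.05,0]},{"fingers":0,"xyz":[-0.1,0,7.2],"angular":[0,-0.05,0]}]}}

```text
clock: 14.8
position: [0.3302, -0.1478, 0.048]
ee_rot: [3.131, -0.083, 0.158]
force: [-0.3, -0.6, -0.2]
width: 0.499
```

```bash
python3 - <<'E'
from h import *
s=arm.observe(); print(s['clock'],s['position'].round(3),s['joints'].round(2),s['force'].round(1))
print((R.from_rotvec(s['ee_rot'])).apply([[0,0,1],[1,0,0]]).round(3))
# final: leading finger face at lid, lid 12 mm past line far edge
print(rel([.628-.0107,-.163,.047],down(-.055,.12)))
E
```

```text
14.8 [ 0.33  -0.148  0.048] [ 0.14  0.32  0.19  2.48 -0.34  0.26 -0.99] [-0.3 -0.6 -0.2]
[[ 0.101 -0.008 -0.995]
 [ 0.994 -0.053  0.101]]
(array([ 2.859e+01, -1.000e-02,  3.000e+00]), array([0.003, 0.019, 0.002]))
```

{"fn": "jog_arm", "kwargs": {"moves": [{"fingers":0,"xyz":[0.8,0,0.2],"angular":[0,0,0]},{"fingers":0,"xyz":[1.5,0,0.3],"angular":[0,0,0]},{"fingers":0,"xyz":[2.2,0,0.4],"angular":[0,0,0]},{"fingers":0,"xyz":[3,0,0.5],"angular":[0,0,0]},{"fingers":0,"xyz":[4,0,0.7],"angular":[0,0,0]},{"fingers":0,"xyz":[5,0,0.8],"angular":[0,0,0]},{"fingers":0,"xyz":[6,0,0.9],"angular":[0,0,0]},{"fingers":0,"xyz":[7,0,1.0],"angular":[0,0,0]},{"fingers":0,"xyz":[8,0,1.1],"angular":[0,0,0]},{"fingers":0,"xyz":[9,0,1.2],"angular":[0,0,0]},{"fingers":0,"xyz":[10,0,1.3],"angular":[0,0,0]},{"fingers":0,"xyz":[10,0,1.3],"angular":[0,0,0]}]}}

```text
clock: 16.3
position: [0.4306, -0.1534, 0.0447]
ee_rot: [3.129, -0.083, 0.159]
force: [-0.7, 0.3, -0.7]
width: 0.498
```

```bash
python3 - <<'E'
from h import *
s=arm.observe(); print(s['clock'],s['position'].round(3),s['joints'].round(2),s['force'].round(1))
cv2.imwrite('pics/p1.png',cv2.resize(np.hstack([imaging.get_image("side")[100:400,190:400,::-1],np.pad(imaging.get_image("top")[150:310,180:460,::-1],((0,140),(0,0),(0,0)))]),None,fx=1.6,fy=1.6))
print(rel([.628-.0107,-.163,.047],down(-.02,.1)))
E
```

```text
16.3 [ 0.431 -0.153  0.045] [ 0.05  0.43  0.24  2.27 -0.33  0.36 -1.06] [-0.7  0.3 -0.7]
(array([18.73, -0.05,  1.66]), array([ 0.007, -0.001, -0.033]))
```

View pics/p1.png

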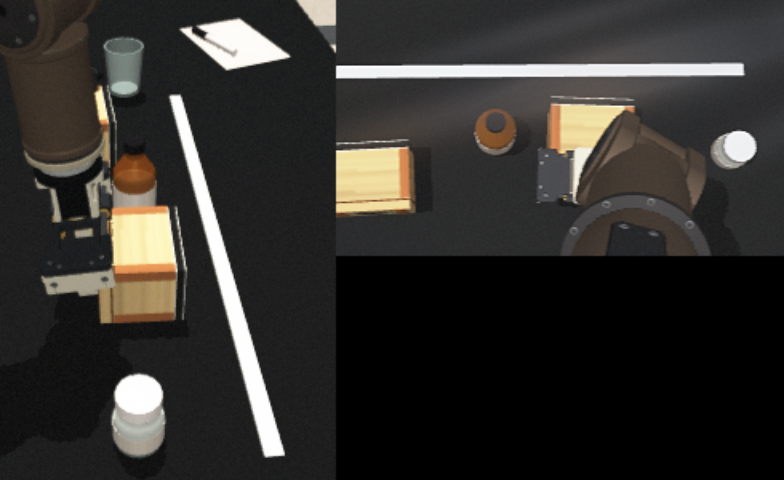

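The crate is sliding flat and straight: in the right panel its far edge is at (592,100), and it is clear of the bottle at (495,132) and the jar. I'll keep pushing.

{"fn": "jog_arm", "kwargs": {"moves": [{"fingers":0,"xyz":[1,0,0.1],"angular":[0,0,0]},{"fingers":0,"xyz":[2,0,0.2],"angular":[0,0,-0.005]},{"fingers":0,"xyz":[3,0,0.3],"angular":[0,0,-0.01]},{"fingers":0,"xyz":[4,0,0.4],"angular":[0,0,-0.015]},{"fingers":0,"xyz":[5,0,0.5],"angular":[0,0,-0.02]},{"fingers":0,"xyz":[6,0,0.6],"angular":[0,0,-0.025]},{"fingers":0,"xyz":[7,0,0.7],"angular":[0,0,-0.03]},{"fingers":0,"xyz":[8,0,0.8],"angular":[0,0,-0.035]},{"fingers":0,"xyz":[9,0,0.9],"angular":[0,0,-0.035]},{"fingers":0,"xyz":[10,0,1.0],"angular":[0,0,-0.035]},{"fingers":0,"xyz":[11,0,1.1],"angular":[0,0,-0.035]},{"fingers":0,"xyz":[12,0,1.2],"angular":[0,0,-0.035]}]}}

```text
clock: 17.9
position: [0.5502, -0.1598, 0.0446]
ee_rot: [3.129, -0.029, 0.156]
force: [-2.7, -0.0, 0.2]
width: 0.503
```

```bash
python3 - <<'E'
from h import *
s=arm.observe(); print(s['clock'],s['position'].round(3),s['joints'].round(2),s['force'].round(1))
print(rel([.628-.0107,-.163,.045],down(-.02,.1)))
E
```

```text
17.9 [ 0.55  -0.16   0.045] [ 0.01  0.56  0.26  2.   -0.31  0.52 -1.1 ] [-2.7 -0.   0.2]
(array([6.69, 0.19, 0.63]), array([ 0.007, -0.   ,  0.002]))
```

{"fn": "jog_arm", "kwargs": {"moves": [{"fingers":0,"xyz":[1,0,0.1],"angular":[0,0,0]},{"fingers":0,"xyz":[2,0,0.2],"angular":[0,0,0]},{"fingers":0,"xyz":[3,0,0.3],"angular":[0,0,0]},{"fingers":0,"xyz":[4,0,0.4],"angular":[0,0,0]},{"fingers":0,"xyz":[5,0,0.5],"angular":[0,0,0]},{"fingers":0,"xyz":[5.7,0,0.6],"angular":[0,0,0]},{"fingers":0,"xyz":[6.3,0,0.6],"angular":[0,0,0]},{"fingers":0,"xyz":[6.7,0,0.7],"angular":[0,0,0]},{"fingers":0,"xyz":[6.7,0,0.7],"angular":[0,0,0]},{"fingers":0,"xyz":[5.5,0,0.5],"angular":[0,0,0]},{"fingers":0,"xyz":[2,0,0],"angular":[0,0,0]},{"fingers":0,"xyz":[-3,0,-0.3],"angular":[0,0,0]}]}}

```text
clock: 19.4
position: [0.5189, -0.1593, 0.045]
ee_rot: [3.128, -0.029, 0.16]
force: [-0.6, -0.1, 0.6]
width: 0.502
```

{"fn": "jog_arm", "kwargs": {"moves": [{"fingers":0,"xyz":[-1,0,-5],"angular":[0,0,0]},{"fingers":0,"xyz":[-2,0,-11],"angular":[0,0,0]},{"fingers":0,"xyz":[-7,0,-16],"angular":[0,0,0]},{"fingers":0,"xyz":[-12,0,-20],"angular":[0,0,0]},{"fingers":0,"xyz":[-17,0,-22],"angular":[0,0,0]},{"fingers":0,"xyz":[-17,0,-22],"angular":[0,0,0]},{"fingers":0,"xyz":[-17,0,-22],"angular":[0,0,0]}]}}

```text
clock: 20.27
position: [0.3283, -0.1539, 0.2468]
ee_rot: [3.13, -0.029, 0.16]
force: [0.8, 0.1, -0.2]
width: 0.503
```

```bash
python3 - <<'E'
from h import *
s=arm.observe(); print(s['clock'],s['position'].round(3),s['force'].round(1))
a=imaging.get_image("side")[90:410,190:400,::-1]; np.save('sf.npy',a)
b=cv2.resize(imaging.get_image("top")[130:270,260:460,::-1].copy(),None,fx=2.4,fy=2.4,interpolation=cv2.INTER_CUBIC)
c=np.zeros((336,480+210,3),np.uint8); c[:320,:210]=a; c[:,210:]=b
cv2.imwrite('pics/f1.png',c)
E
```

```text
20.275 [ 0.328 -0.154  0.247] [ 0.8  0.1 -0.2]
```

View pics/f1.png

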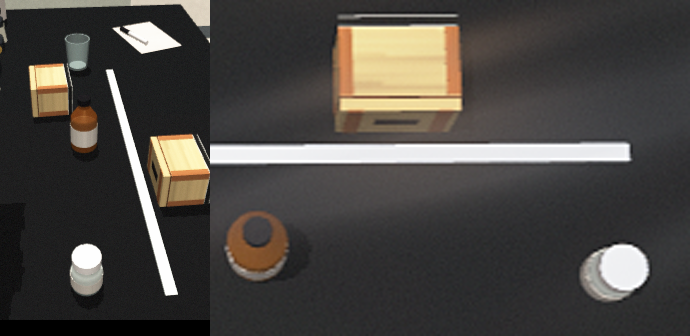

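The tape lies behind the whole crate: the lid's bottom edge is at row 131 and the tape's far edge at row 143, a gap of about 12 mm. The blank crate lies on the robot's side, and the bottle and jar are at their starting pixels. The arm is clear, so I'm signing off.

```bash
python3 - <<'E'
from h import *
f=lambda u,v:p2w('top',(260+(u-210)/2.4,130+v/2.4),0).round(3)
print(f(336,131),f(449,131),'line',f(336,143),f(449,143))
print(job.sign_off())
E
```

```text
[ 0.631 -0.09   0.   ] [ 0.628 -0.209  0.   ] line [ 0.618 -0.089  0.   ] [ 0.615 -0.209  0.   ]
the job is handed in; nothing more can be done
None
```

I tipped both crates onto their sides towards the robot, and the wrist camera showed the ring-and-bar stamp under the right one. I then pushed that crate, still lying, along the bench until all of it was past the tape, and handed the job in at about 20 s.

**Stamped crate:** the last check put its trailing (lid) edge at x ≈ 0.628–0.631 m and the tape's far edge at 0.615–0.618 m. That leaves it about 13 mm past the line, almost parallel to it.

**Everything else:** the blank crate is lying on the robot's side. The bottle and jar were at their starting pixels in the last top view, and the beaker looked unmoved in the side view. The arm was clear and touching nothing.

**What went less well:**
- While tipping the left crate, the fingers pressed down on its sloping face with up to about 36 N at the wrist. I raised them, and the crate went over cleanly.
- Two wrist views were blocked by the gripper before a third showed the undersides.
- No measurements disagreed beyond the few millimetres expected from the calibration.

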